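# Sort out the mixed-up drive punches

### The job

The four leather punches have been put back on the wrong rests. Change them about, parking one on the empty cutting board whenever you need a free spot, until each stands upright on the cork of the rest that carries a leather sample of its own cut, in the middle and turned in line with the rest, and the board is empty again. The edges are sharp, so never let a punch touch the bare stone bench or topple, set each one down gently, and leave the glass jar where it is.

Things in the scene. Friction and masses are not known exactly. Their poses are not given: they have to be found in the camera images.
- punch_round_mid (a point): The round drive punch. Cutting skirt seen from above: round, 50 mm in diameter. Loose, stands on its edge; point on its axis half-way up (55 mm above the edge), z up. 30 mm high skirt, then a dark shoulder 29 mm wide, a round shank 18 mm thick from 42 to 104 mm above the edge (grip here, best at 78) and a 22 mm head to 110 mm. Steel, about 0.4 kg. Starts on another punch's rest.
- punch_square_mid (a point): The square drive punch. Cutting skirt seen from above: square, 46 x 46 mm, sides along its x and y. Loose, stands on its edge; point on its axis half-way up (55 mm above the edge), z up. 30 mm high skirt, then a dark shoulder 29 mm wide, a round shank 18 mm thick from 42 to 104 mm above the edge (grip here, best at 78) and a 22 mm head to 110 mm. Steel, about 0.4 kg. Starts on another punch's rest.
- punch_oblong_mid (a point): The oblong drive punch. Cutting skirt seen from above: oblong with round ends, 30 mm along its x, 70 mm along its y. Loose, stands on its edge; point on its axis half-way up (55 mm above the edge), z up. 30 mm high skirt, then a dark shoulder 29 mm wide, a round shank 18 mm thick from 42 to 104 mm above the edge (grip here, best at 78) and a 22 mm head to 110 mm. Steel, about 0.4 kg. Starts on another punch's rest.
- punch_strap_mid (a point): The strap-end drive punch. Cutting skirt seen from above: pointed strap end, 41 mm wide in x, from y = -26 to the point at y = +30 mm. Loose, stands on its edge; point on its axis half-way up (55 mm above the edge), z up. 30 mm high skirt, then a dark shoulder 29 mm wide, a round shank 18 mm thick from 42 to 104 mm above the edge (grip here, best at 78) and a 22 mm head to 110 mm. Steel, about 0.4 kg. Starts on another punch's rest.
- rest_round: The rest of the round punch. Fixed wooden block 124 x 88 mm, its top, a 74 x 82 mm cork pad, 14 mm above the bench. Origin on the bench under the middle of the cork, z up. 61 mm along +x a brown leather sample is glued on, 2 mm proud: a 46 mm disc. The punch may be turned any way.
- rest_square: The rest of the square punch. Fixed wooden block 124 x 88 mm, its top, a 74 x 82 mm cork pad, 14 mm above the bench. Origin on the bench under the middle of the cork, z up. 61 mm along +x a brown leather sample is glued on, 2 mm proud: a 42 mm square. The punch belongs with its sides parallel to those of the rest (any quarter turn).
- rest_oblong: The rest of the oblong punch. Fixed wooden block 124 x 88 mm, its top, a 74 x 82 mm cork pad, 14 mm above the bench. Origin on the bench under the middle of the cork, z up. 61 mm along +x a brown leather sample is glued on, 2 mm proud: an oblong with round ends, 28 x 64 mm, long along y. The punch belongs with its y axis along the rest's y axis (either way round).
- rest_strap: The rest of the strap-end punch. Fixed wooden block 124 x 88 mm, its top, a 74 x 82 mm cork pad, 14 mm above the bench. Origin on the bench under the middle of the cork, z up. 61 mm along +x a brown leather sample is glued on, 2 mm proud: a pointed strap end 38 x 52 mm, pointing to +y. The punch belongs with its y axis along the rest's y axis, as the sample lies (either way round counts).
- board: Small off-white nylon cutting board, 110 x 110 mm, 14 mm high, lying fixed on the bench; origin on the bench under its middle, z up. Empty at the start: the one free place where a punch may be parked.
- jar: Lidded glass jar, loose, 62 mm in diameter, 85 mm high, black lid, 0.28 kg; origin in the middle of its underside. Stands among the rests; to be left alone.
Things that resemble listed ones, but are neither listed nor needed, are in the scene too. What is shaped like the part that bears punch_strap_mid but blue or turquoise is not meant. Leave any yellow look-alike of the part that bears punch_round_mid alone.

How it is judged (in metres and radians):
On the way:
1. a punch has been parked on the cutting board and let go (((horizontal distance between punch_round_mid and board below 0.05 m and height (world z) of punch_round_mid below 0.073 m and angle between punch_round_mid's own z axis and vertical below 0.1 rad and contact force between punch_round and the fingers below 0.1 N) or (horizontal distance between punch_square_mid and board below 0.05 m and height (world z) of punch_square_mid below 0.073 m and angle between punch_square_mid's own z axis and vertical below 0.1 rad and contact force between punch_square and the fingers below 0.1 N) or (horizontal distance between punch_oblong_mid and board below 0.05 m and height (world z) of punch_oblong_mid below 0.073 m and angle between punch_oblong_mid's own z axis and vertical below 0.1 rad and contact force between punch_oblong and the fingers below 0.1 N) or (horizontal distance between punch_strap_mid and board below 0.05 m and height (world z) of punch_strap_mid below 0.073 m and angle between punch_strap_mid's own z axis and vertical below 0.1 rad and contact force between punch_strap and the fingers below 0.1 N))), for 0.2 s.
At the end, for the whole second after the job is handed in: Each punch stands upright (0.1 rad) and still on its own rest, its axis within 12 mm of the middle of the cork and, except the round one, in line with the rest within 0.3 rad (half turns count, for the square one quarter turns too); the board is empty (horizontal distance between punch_round_mid and rest_round below 0.012 m and z of punch_round_mid in the frame of rest_round between 0.064 and 0.074 m and angle between each of punch_round_mid, punch_square_mid, punch_oblong_mid, punch_strap_mid's own z axis and vertical below 0.1 rad and linear speed of each of punch_round, punch_square, punch_oblong, punch_strap below 0.02 m/s and horizontal distance between punch_square_mid and rest_square below 0.012 m and z of punch_square_mid in the frame of rest_square between 0.064 and 0.074 m and (angle between the x axis of punch_square and the y axis of rest_square, either way round below 0.3 rad or angle between the y axis of punch_square and the y axis of rest_square, either way round below 0.3 rad) and horizontal distance between punch_oblong_mid and rest_oblong below 0.012 m and z of punch_oblong_mid in the frame of rest_oblong between 0.064 and 0.074 m and angle between the y axis of punch_oblong and the y axis of rest_oblong, either way round below 0.3 rad and horizontal distance between punch_strap_mid and rest_strap below 0.012 m and z of punch_strap_mid in the frame of rest_strap between 0.064 and 0.074 m and angle between the y axis of punch_strap and the y axis of rest_strap, either way round below 0.3 rad); the robot touches nothing.
It fails at once if a punch stands on or falls onto the bare bench, or topples (its mid-height less than 61 mm above the bench, or tilted more than 0.6 rad) (height (world z) of any of punch_round_mid, punch_square_mid, punch_oblong_mid, punch_strap_mid below 0.061 m or angle between any of punch_round_mid, punch_square_mid, punch_oblong_mid, punch_strap_mid's own z axis and vertical above 0.6 rad).
It fails at once if a punch is dropped or driven hard onto a rest or the board (over 90 N) (contact force between any of punch_round, punch_square, punch_oblong, punch_strap and rest_round above 90 N or contact force between any of punch_round, punch_square, punch_oblong, punch_strap and rest_square above 90 N or contact force between any of punch_round, punch_square, punch_oblong, punch_strap and rest_oblong above 90 N or contact force between any of punch_round, punch_square, punch_oblong, punch_strap and rest_strap above 90 N or contact force between any of punch_round, punch_square, punch_oblong, punch_strap and board above 90 N).
It fails at once if the glass jar is pushed more than 25 mm or tipped (distance of jar from where it was at the start of the episode above 0.025 m or angle between jar's own z axis and vertical above 0.35 rad).
It also fails if it takes over 152 s, if anything falls off the work surface, if the arm or the gripper's body presses on something with over 40 N, if the wrist force passes 120 N, or if a joint passes its speed limit or range.

### The arm

A 6-joint arm with a two-finger parallel gripper is mounted at the origin on the work surface. World frame = base frame: x ahead of the robot, y to its left, z up, the work surface at z = 0. Lengths are in mm, angles in degrees, forces in N, time in s.
With the tool pointing down it reaches from about 300 to 850 mm from the base axis. Payload 4.2 kg.
Tool frame: the origin (TCP) lies midway between the tips of the shut fingers; the grasp point (between the pads) lies 19 mm behind it (env.grip_depth is the distance from the TCP to the grasp point, in mm); z points along the fingers, y is the line along which they close (so a half turn about z gives the same grasp; the last joint's range is limited). The gripper opens to 91 mm and grips with 3 to 60 N. Pads are 32 mm wide; open, the fingers measure 118 mm over their backs; the gripper's body (76 mm by 178 mm) begins 60 mm behind the grasp point.
Start: joints at [63.713, 18.312, 89.639, -0, 72.044, -1.146], TCP at [244.295, 520.541, 213.976] pointing down, gripper open.
Joint ranges: [-177.97, 177.97], [-48.28, 115.42], [12.27, 149.76], [-77.06, 257.06], [2.81, 150.46], [-146.56, 146.56]. Speed limits (degrees/s): [147.25, 147.25, 180, 180, 180, 180].

### API

Orientations are given as [roll, pitch, yaw] about the fixed x, y, z axes, in that order (R = Rz(yaw) Ry(pitch) Rx(roll)).
In Python, from workcell import env, eyes gives the robot as it stands.
- The arm moves only by the tool send_rows, never from a script. Its argument "motion" is a list of rows, each a list of 7 numbers: the shift along the world's x, y, z normalised to -1 to 1, where 1 is 0.5 m, then the turn, a rotation vector about the world's x, y, z normalised to -1 to 1, where 1 is 60 degrees, then the opening, from -1 (shut) to 1 (fully open). A call has 1 to 20 rows; each row is the pose to reach, as a shift and turn from the pose commanded when the call began; what a row does not reach only later rows make up. A row lasts 1/8 s, in which the tool goes at most 62.5 mm and 10.7 degrees, less where a joint would pass 70% of its speed; a pose out of reach is approached as far as the arm can. A call with a number of a shift or a turn outside -1 to 1 is refused whole. A call with a gripper value outside its range is refused whole. The fingers move at their own pace and stop on an object; "squeeze" is the grip in N (left out, the last holds). Time passes only in rows, so rows that repeat a pose let the fingers close. It gives the time, the measured TCP pose, the force, the opening and the grip force at its end, in the units of the state.
- env.state(): the state, without advancing time (a new reading comes with each control period).
- eyes.grab_frame(name): name is "side" or "top"; returns a dict with "pixels" (384x512x3 uint8, red, green, blue), "depth" (384x512 float32, mm along the optical axis (not along the pixel's ray), 0 where there is no reading), "fx", "fy", "cx", "cy" (pixels), "R" (3x3) and "t" (3): a world point X has camera coordinates R X + t. Camera axes: x right, y down, z forward; pixel columns grow to the right and rows downward; lengths in mm; the calibration is good to about 2 mm. A picture is of the moment at which its call begins.
- env.job_done(): hands the job in; it is judged then, once.
The state is a dict: "time_s": time; "qpos": joint angles; "qvel": joint speeds; "effort": joint torques, N m; "ee_pos": TCP position; "ee_rot": TCP orientation; "force": force on the tool from outside, world axes, zero at the start; "torque": the same for the moment, N m; "gripper_width": finger opening in mm; "gripper_force": force on a finger pad.
Only numpy, scipy, OpenCV 4.12 (cv2) and the standard library are available. Lean on these libraries where they do the work, as an engineer would, in place of code of your own. Each camera call takes 0.05 s, during which the arm holds its last target. There are 200 camera calls.

## Working session

There is one attempt and no reset: what is moved stays moved. The work goes in short steps, Python scripts to look and compute and a tool call to move; the robot and the scene stay as the last step left them, time stands still between calls to the robot, and variables do not carry over. Pictures are saved under pics/ and viewed, at most 14 in all, crops included, and the job is handed in when it is done.

Besides the shell and the picture viewer there is one more tool, called after "Request:" by a JSON object that holds its "op" and its "data", one argument or row to a line. send_rows: Moves the arm, as the interface text tells. Its arguments: {"type":"object","properties":{"motion":{"type":"array"},"squeeze":{"type":"number"}},"required":["motion"]}

```bash
ls; mkdir -p pics; python3 - <<'E'
from workcell import env, eyes
import cv2,pickle
for n in("top","side"):
    f=eyes.grab_frame(n); pickle.dump(f,open(f'{n}.pkl','wb'))
    cv2.imwrite(f'pics/{n}0.png',cv2.resize(f["pixels"][:,:,::-1],(800,600),interpolation=cv2.INTER_CUBIC))
    print(n,f["fx"],f["cx"],f["cy"],f["R"],f["t"])
print(env.state(),env.grip_depth)
E
```

```text
pics
top 400.09025176466076 264.0016127808388 187.85805482635024 [[ 0.00468549 -0.99997848 -0.00459197]
 [-0.98792393 -0.00391774 -0.15489014]
 [ 0.15486881  0.00526225 -0.98792103]] [  23.53477393  544.68688371 1060.84957201]
side 369.94671714086945 246.72867296174906 188.07842962733818 [[-0.97995474 -0.19902129 -0.00890179]
 [-0.12829785  0.66464423 -0.7360623 ]
 [ 0.15240859 -0.72016565 -0.67685527]] [526.64925373 122.30915576 794.09614312]
{'time_s': 0.1, 'qpos': array([ 6.37151240e+01,  1.83470712e+01,  8.96985314e+01, -2.53751983e-03,
        7.20436150e+01, -1.14568989e+00]), 'qvel': array([-0.06247525, -0.17670008, -0.16956459,  0.04676117, -0.07621218,
       -0.02844907]), 'effort': array([ 1.04427883e-03, -4.13332772e+01, -2.32509166e+01,  7.27075827e-02,
        4.21942072e-02, -6.24588074e-05]), 'ee_pos': array([244.0841347 , 520.13222467, 213.21943784]), 'ee_rot': array([-1.79910752e+02,  6.28337004e-04,  1.54861599e+02]), 'force': array([-0.2010053 , -0.01383154,  0.5948333 ]), 'torque': array([ 0.04278028, -0.01689435, -0.0003808 ]), 'gripper_force': 0.0, 'gripper_width': 91.24558892832911} 18.8
```

View pics/top0.png

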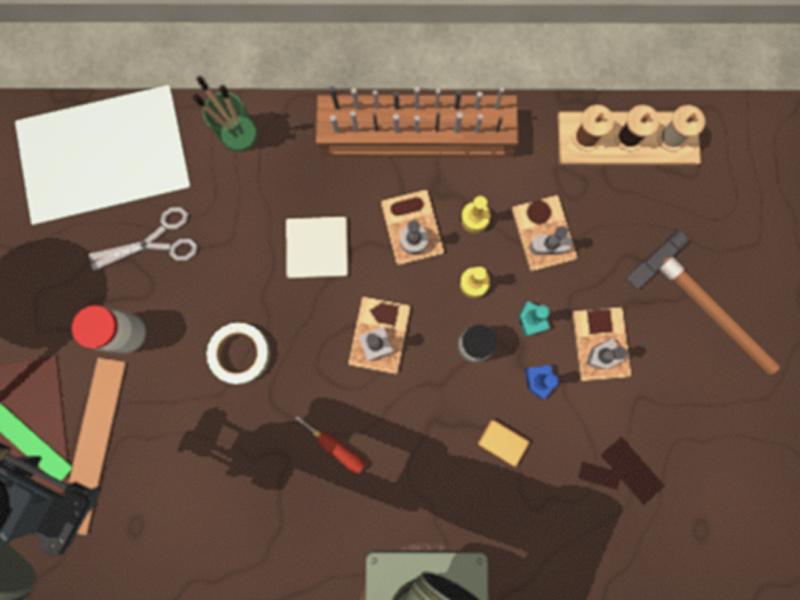

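View pics/side0.png

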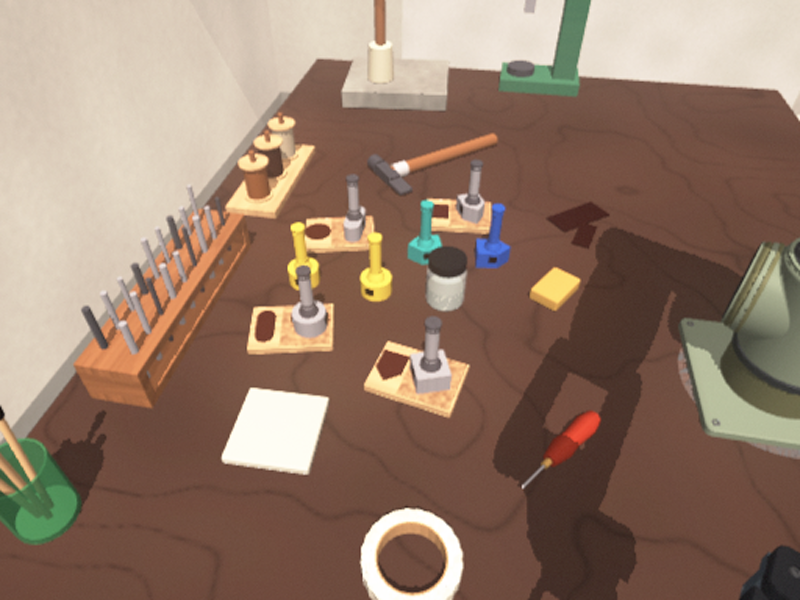

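Rests and punches, in 800x600 top view pixels:
- The oblong rest (412,227) bears the round punch.
- The round rest (545,232) bears the oblong punch.
- The strap rest (380,335) bears the square punch.
- The square rest (602,343) bears the strap punch.

The board is at (317,247) and the jar at (478,343).

Look-alikes to avoid:
- two yellow round punches at (476,214) and (475,281)
- a turquoise strap punch (535,317) and a blue one (542,380)
- the white sheet (100,155)

The wanted punches are the four grey ones.

```bash
cat > h.py <<'E'
import numpy as np,cv2,pickle
def cloud(f):
    v,u=np.mgrid[0:384,0:512]; d=f["depth"]
    c=np.stack([(u-f["cx"])/f["fx"]*d,(v-f["cy"])/f["fy"]*d,d],-1)
    return (c-f["t"])@f["R"]
def ortho(f,z,x1,x0,y1,y0,s):
    # image rows: x from x1 down to x0 ; cols: y from y1 down to y0 ; s px/mm
    H,W=int((x1-x0)*s),int((y1-y0)*s); r,c=np.mgrid[0:H,0:W]
    X=np.stack([x1-r/s,y1-c/s,np.full(r.shape,z)],-1)@np.array(f["R"]).T+f["t"]
    return cv2.remap(f["pixels"],(X[...,0]/X[...,2]*f["fx"]+f["cx"]).astype('f4'),(X[...,1]/X[...,2]*f["fy"]+f["cy"]).astype('f4'),cv2.INTER_CUBIC)
def proj(f,P):
    c=np.array(f["R"])@P+f["t"]; return c[0]/c[2]*f["fx"]+f["cx"],c[1]/c[2]*f["fy"]+f["cy"]
E
python3 - <<'E'
from h import *
f=pickle.load(open('top.pkl','rb')); P=cloud(f)
px={'oblong_rest':(412,227),'round_rest':(545,232),'strap_rest':(380,335),'square_rest':(602,343),'board':(317,247),'jar':(478,343)}
k=512/800
hsv=cv2.cvtColor(f["pixels"],cv2.COLOR_RGB2HSV)
for n,(u,v) in px.items():
    u,v=int(u*k),int(v*k); w=28
    S=P[v-w:v+w,u-w:u+w]; C=f["pixels"][v-w:v+w,u-w:u+w].astype(int); Hh=hsv[v-w:v+w,u-w:u+w]
    m=(abs(S[...,2]-14)<5)&(Hh[...,2]>90)
    lab,L=cv2.connectedComponents(m.astype('u1'));
    best=1+np.argmax([(L==i).sum() for i in range(1,lab)])
    q=S[L==best][:,:2].astype('f4'); r=cv2.minAreaRect(q)
    ms=S[...,2]>96; ms2=(S[...,2]>38)&(S[...,2]<130)
    hd=S[ms]
    print(n,r,(L==best).sum(),'z',np.median(S[L==best][:,2]).round(1),'head',hd.shape, hd.mean(0).round(1) if len(hd) else '', hd[:,2].max().round(0) if len(hd) else S[...,2].max())
o=ortho(f,14,620,300,190,-260,1.75)
cv2.imwrite('pics/ortho0.png',o[:,:,::-1]); print(o.shape)
s=pickle.load(open('side.pkl','rb'));Q=cloud(s)
G=s["pixels"].astype(int)
for u,v in [(353,181),(476,166),(303,275),(432,324)]:
    u,v=int(u*k),int(v*k);S=Q[v-8:v+8,u-8:u+8].reshape(-1,3);S=S[(S[:,2]>100)&(S[:,2]<118)];print('sidehead',S.mean(0).round(1),S.max(0).round(0),S.min(0).round(0))
E
```

```text
oblong_rest ((676.2203369140625, 27.174877166748047), (125.21282958984375, 87.90377044677734), 14.478450775146484) 893 z 13.6 head (73, 3) [604.5  23.2 273.4] 1133.0
round_rest ((666.2174072265625, -216.27984619140625), (124.64095306396484, 88.56047058105469), 15.066183090209961) 793 z 13.6 head (83, 3) [ 595.8 -183.1  278.4] 1133.0
strap_rest ((476.31640625, 84.9163589477539), (88.07283020019531, 123.95055389404297), 79.1994857788086) 1040 z 13.8 head (66, 3) [445.2  79.2 276.3] 1133.0
square_rest ((462.4595947265625, -312.9708557128906), (123.73332214355469, 89.3400650024414), 4.911955833435059) 962 z 13.6 head (87, 3) [ 430.6 -272.8  223.9] 1133.0
board ((637.2039794921875, 201.7351837158203), (111.00479125976562, 109.6249771118164), 1.931753396987915) 1406 z 13.7 head (18, 3) [ 373.7   20.1 1132.5] 1133.0
jar ((475.10870361328125, -60.953250885009766), (0.0, 0.0), 0.0) 1 z 16.1 head (11, 3) [ 373.7   20.1 1132.5] 1133.0
(560, 787, 3)
sidehead [ 638.2 -212.4  108.3] [ 647. -207.  117.] [ 631. -220.  100.]
sidehead [ 439.1 -300.3  109.4] [ 448. -296.  118.] [ 429. -305.  100.]
sidehead [645.1  32.5 108.9] [656.  36. 118.] [638.  24. 100.]
sidehead [458.7  99.2 111.1] [467. 102. 118.] [449.  94. 104.]
```

View pics/ortho0.png

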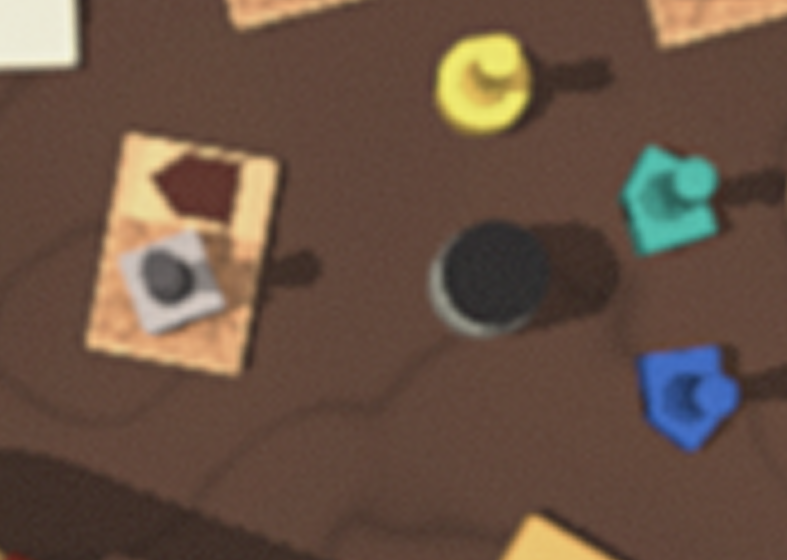

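```bash
cat >> h.py <<'E'
RECT={'oblong':((676.2,27.2),14.5),'round':((666.2,-216.3),15.1),'strap':((476.3,84.9),-10.8),'square':((462.5,-313),4.9)}
def loc(r,p): # world->rect frame
    (c,a)=RECT[r]; a=np.radians(a); d=np.asarray(p)-c; return np.stack([d[...,0]*np.cos(a)+d[...,1]*np.sin(a),-d[...,0]*np.sin(a)+d[...,1]*np.cos(a)],-1)
def glob(r,p):
    (c,a)=RECT[r]; a=np.radians(a); return np.array([c[0]+p[0]*np.cos(a)-p[1]*np.sin(a),c[1]+p[0]*np.sin(a)+p[1]*np.cos(a)])
E
python3 - <<'E'
from h import *
f=pickle.load(open('top.pkl','rb')); P=cloud(f); ok=f["depth"]>0
V=f["pixels"].max(-1)
for r in RECT:
    L=loc(r,P[...,:2]); ins=ok&(abs(L[...,0])<66)&(abs(L[...,1])<48); Z=P[...,2]
    s=ins&(L[...,0]>5)&(L[...,0]<60)&(abs(L[...,1])<42)&(V<95)&(Z<22)&(Z>8)
    lab=cv2.connectedComponentsWithStats(s.astype('u1')); i=1+np.argmax(lab[2][1:,4]); q=L[lab[1]==i]
    print(r,'sample local bbox centre',((q.max(0)+q.min(0))/2).round(1),'size',(q.max(0)-q.min(0)).round(1),lab[2][i,4])
    h=ins&(Z>103)&(Z<116); H=P[h]; print('  head',H.mean(0).round(1),len(H),'local',loc(r,H[:,:2]).mean(0).round(1),'sz',np.ptp(H,0).round(0))
    k=ins&(Z>24)&(Z<36); K=P[k][:,:2].astype('f4'); R=cv2.minAreaRect(K); print('  skirt',[np.round(x,1) for x in R],len(K),'local',loc(r,np.array(R[0])).round(1))
tiles=[]
for r in RECT:
  for z,in ((14,),(30,),):
    c=glob(r,(0,0)); t=ortho(f,z,c[0]+75,c[0]-75,c[1]+66,c[1]-66,3)[::2,::2] if 0 else ortho(f,z,c[0]+75,c[0]-75,c[1]+66,c[1]-66,1.5*1.3)
    tiles.append(t)
h=tiles[0].shape
im=np.vstack([np.hstack([cv2.resize(tiles[2*i],(200,227)) for i in range(4)]),np.hstack([cv2.resize(tiles[2*i+1],(200,227)) for i in range(4)])])
cv2.imwrite('pics/tiles.png',im[:,:,::-1])
E
```

```text
oblong sample local bbox centre [37.9  1.5] size [20.8 54.2] 120
  head [639.7  22.4 109.1] 5 local [-36.5   4.4] sz [ 5. 13.  9.]
  skirt [array([626.4,  23.5]), array([12.5, 39.6]), np.float64(0.6)] 15 local [-49.2   8.9]
round sample local bbox centre [39.3  1.6] size [41.  39.1] 142
  head [ 634.6 -217.4  107.2] 7 local [-30.8   7.2] sz [12. 13.  6.]
  skirt [array([ 627.1, -214. ]), array([59.6, 16.2]), np.float64(70.7)] 23 local [-37.2  12.4]
strap sample local bbox centre [26.6  2.3] size [ 7.1 18.2] 10<stdin>:9: RuntimeWarning: Mean of empty slice.
  ret = um.true_divide(
Traceback (most recent call last):
ValueError: zero-size array to reduction operation maximum which has no identity
```

```bash
cat > m.py <<'E'
from h import *
f=pickle.load(open('top.pkl','rb')); P=cloud(f); ok=f["depth"]>0
s=pickle.load(open('side.pkl','rb')); PS=cloud(s)
V=f["pixels"].max(-1)
t14=[];t30=[]
for r in RECT:
    L=loc(r,P[...,:2]); ins=ok&(abs(L[...,0])<75)&(abs(L[...,1])<60); Z=P[...,2]
    print(r,'rest origin',glob(r,(-22.5,0)).round(1))
    for z0,z1,n in((117,130,'head'),(39,49,'skirt')):
        for PP,w in((P,'top'),(PS,'side')):
            L=loc(r,PP[...,:2]); Q=PP[(abs(L[...,0])<70)&(abs(L[...,1])<55)&(PP[...,2]>z0)&(PP[...,2]<z1)]
            if len(Q)>3:
                R=cv2.minAreaRect(Q[:,:2].astype('f4'));print('  ',n,w,len(Q),[np.round(x,1) for x in R])
    c=glob(r,(-22.5,0))
    t14.append(ortho(f,44,c[0]+55,c[0]-45,c[1]+50,c[1]-50,2)); t30.append(ortho(f,124,c[0]+50,c[0]-50,c[1]+50,c[1]-50,2))
im=np.vstack([np.hstack(t14),np.hstack(t30)])
for i in range(4):
    for j in range(2): cv2.drawMarker(im,(200*i+100,200*j+(110,100)[j]),(255,0,0),0,10,1)
cv2.imwrite('pics/tiles.png',im[:,:,::-1])
E
python3 m.py
```

```text
oblong rest origin [654.4  21.6]
   head top 53 [array([646.9,  24. ]), array([20.1, 18.4]), np.float64(70.5)]
   head side 66 [array([647.1,  26.6]), array([19.4, 20.9]), np.float64(13.8)]
   skirt top 149 [array([643.5,  23.6]), array([45.8, 44.8]), np.float64(0.2)]
   skirt side 206 [array([647.4,  29.5]), array([48.5, 46.5]), np.float64(19.9)]
round rest origin [ 644.5 -222.2]
   head top 55 [array([ 638.5, -221.4]), array([19.6, 18.7]), np.float64(0.9)]
   head side 35 [array([ 637.2, -218.5]), array([18.8, 18.1]), np.float64(60.1)]
   skirt top 164 [array([ 638.3, -221.9]), array([67.6, 29.7]), np.float64(89.0)]
   skirt side 110 [array([ 639.1, -217.4]), array([30.5, 70.4]), np.float64(2.8)]
strap rest origin [454.2  89.1]
   head top 55 [array([458.4,  89.5]), array([18. , 17.8]), np.float64(89.9)]
   head side 84 [array([458.3,  93.4]), array([20.5, 20.5]), np.float64(56.0)]
   skirt top 196 [array([458.4,  89.9]), array([46., 46.]), np.float64(20.8)]
   skirt side 306 [array([458.4,  92.8]), array([46.9, 48.2]), np.float64(22.7)]
square rest origin [ 440.1 -314.9]
   head top 61 [array([ 438.1, -309.7]), array([20.9, 19.1]), np.float64(65.1)]
   head side 34 [array([ 438.9, -304.5]), array([18.7, 17.8]), np.float64(13.2)]
   skirt top 151 [array([ 437.4, -308.8]), array([40.7, 56. ]), np.float64(26.5)]
   skirt side 106 [array([ 439.5, -306.2]), array([41.4, 61.6]), np.float64(28.9)]
```

View pics/tiles.png

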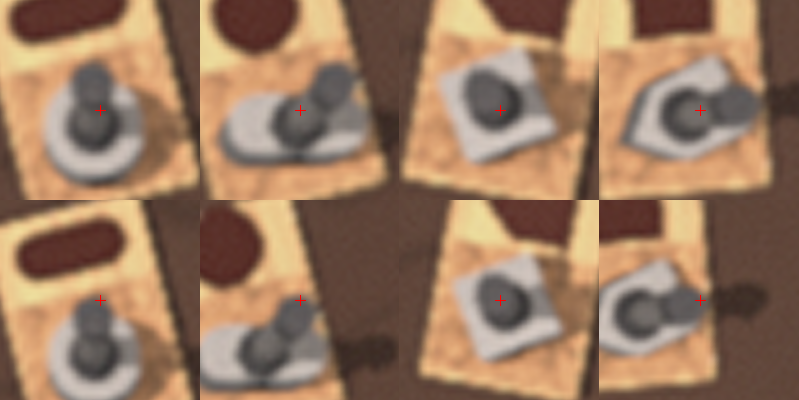

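Rests, board and punches all match their given sizes and heights (skirt tops at 44 mm, head tops at 124 mm). The two cameras differ by about 3 mm in y, so I use the mean. First I go above the round punch at (647, 25).

Request:
{"op": "send_rows", "data": {
  "motion": [
    [0.805,-0.991,0,0,0,-1,1],
    [0.805,-0.991,0,0,0,-1,1],
    [0.805,-0.991,0,0,0,-1,1],
    [0.805,-0.991,0,0,0,-1,1],
    [0.805,-0.991,0,0,0,-1,1],
    [0.805,-0.991,0,0,0,-1,1],
    [0.805,-0.991,0,0,0,-1,1],
    [0.805,-0.991,0,0,0,-1,1],
    [0.805,-0.991,0,0,0,-1,1],
    [0.805,-0.991,0,0,0,-1,1],
    [0.805,-0.991,0,0,0,-1,1],
    [0.805,-0.991,0,0,0,-1,1],
    [0.805,-0.991,0,0,0,-1,1],
    [0.805,-0.991,-0.12,0,0,-1,1],
    [0.805,-0.991,-0.12,0,0,-1,1],
    [0.805,-0.991,-0.12,0,0,-1,1]
  ],
  "squeeze": 25
}}

```text
time_s: 2.1
ee_pos: [647.3, 26.1, 155.8]
ee_rot: [179.9, -0.0, 94.9]
force: [-0.2, -0.8, -1.0]
gripper_width: 91.0
gripper_force: 0.0
```

```bash
python3 - <<'E'
from workcell import env, eyes
from h import *
f=eyes.grab_frame("side"); g=eyes.grab_frame("top")
u,v=map(int,proj(f,np.array([647,25,110]))); a=cv2.resize(f["pixels"][v-60:v+60,max(u-65,0):u+65],None,fx=3,fy=3,interpolation=2)
u,v=map(int,proj(g,np.array([647,25,110]))); b=cv2.resize(g["pixels"][v-60:v+60,u-65:u+65],None,fx=3,fy=3,interpolation=2)
cv2.imwrite('pics/a1.png',np.hstack([a,b])[:,:,::-1]); s=env.state(); print(s['ee_pos'],s['ee_rot'],s['qpos'])
E
```

```text
[648.15990024  25.65533735 156.73817896] [1.79729206e+02 1.29552927e-02 9.49039379e+01] [ 1.24861302e+00  2.69171758e+01  8.44787193e+01  4.66497195e-03
  6.83330363e+01 -3.65706764e+00]
```

View pics/a1.png

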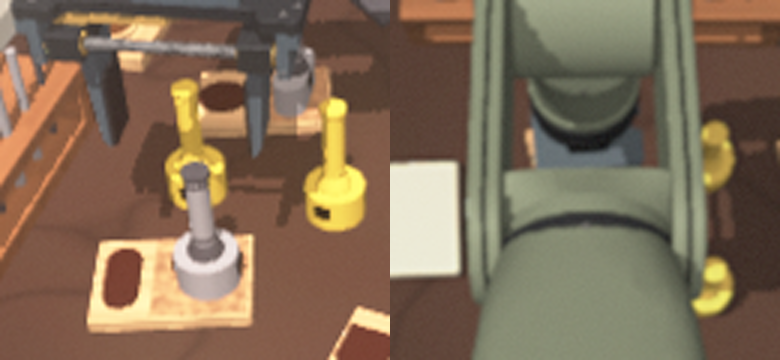

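The crop shows the open fingers straddling the round punch: tips near (105,140) and (260,155), head at (195,170). Next I lower, grip and lift slightly.

Request:
{"op": "send_rows", "data": {
  "motion": [
    [0,0,-0.05,0,0,0,1],
    [0,0,-0.1,0,0,0,1],
    [0,0,-0.14,0,0,0,1],
    [0,0,-0.162,0,0,0,1],
    [0,0,-0.162,0,0,0,1],
    [0,0,-0.162,0,0,0,0],
    [0,0,-0.162,0,0,0,-1],
    [0,0,-0.162,0,0,0,-1],
    [0,0,-0.162,0,0,0,-1],
    [0,0,-0.162,0,0,0,-1],
    [0,0,-0.162,0,0,0,-1],
    [0,0,-0.162,0,0,0,-1],
    [0,0,-0.162,0,0,0,-1],
    [0,0,-0.16,0,0,0,-1],
    [0,0,-0.15,0,0,0,-1],
    [0,0,-0.14,0,0,0,-1]
  ],
  "squeeze": 25
}}

```text
time_s: 4.2
ee_pos: [646.7, 25.0, 84.0]
ee_rot: [-180.0, -0.0, 94.9]
force: [0.1, -0.3, -4.0]
gripper_width: 20.4
gripper_force: 25.0
```

Request:
{"op": "send_rows", "data": {
  "motion": [
    [0,0,0.08,0,0,0,-1],
    [0,0,0.17,0,0,0,-1],
    [0,0,0.25,0,0,0,-1],
    [-0.005,0.06,0.26,0,0,0,-1],
    [-0.01,0.14,0.26,0,0,0,-1],
    [-0.01,0.22,0.26,0,0,0,-1],
    [-0.02,0.3,0.26,0,0,0,-1],
    [-0.02,0.357,0.26,0,0,0,-1],
    [-0.02,0.357,0.26,0,0,0,-1],
    [-0.02,0.357,0.2,0,0,0,-1],
    [-0.02,0.357,0.12,0,0,0,-1],
    [-0.02,0.357,0.06,0,0,0,-1],
    [-0.02,0.357,0.02,0,0,0,-1],
    [-0.02,0.357,0,0,0,0,-1],
    [-0.02,0.357,-0.01,0,0,0,-1],
    [-0.02,0.357,-0.014,0,0,0,-1],
    [-0.02,0.357,-0.014,0,0,0,-1]
  ]
}}

```text
time_s: 6.32
ee_pos: [637.2, 203.6, 77.7]
ee_rot: [179.9, -0.0, 94.9]
force: [-0.2, -0.1, -3.1]
gripper_width: 20.5
gripper_force: 25.0
```

```bash
cat > look.py <<'E'
import sys
from workcell import env, eyes
from h import *
x,y=float(sys.argv[1]),float(sys.argv[2]); im=[]
for n in("side","top"):
    f=eyes.grab_frame(n); pickle.dump(f,open(n+'.pkl','wb')); u,v=map(int,proj(f,np.array([x,y,60])))
    p=cv2.copyMakeBorder(f["pixels"],60,60,60,60,0); im.append(cv2.resize(p[v:v+120,u-5:u+125],None,fx=3,fy=3,interpolation=2))
cv2.imwrite(f'pics/{sys.argv[3]}.png',np.hstack(im)[:,:,::-1]); s=env.state(); print(s['ee_pos'],s['force'])
E
python3 look.py 637 203 b1
```

```text
[637.14782049 203.66721342  77.70226326] [-0.22964089  0.4867837  -3.44834424]
```

View pics/b1.png

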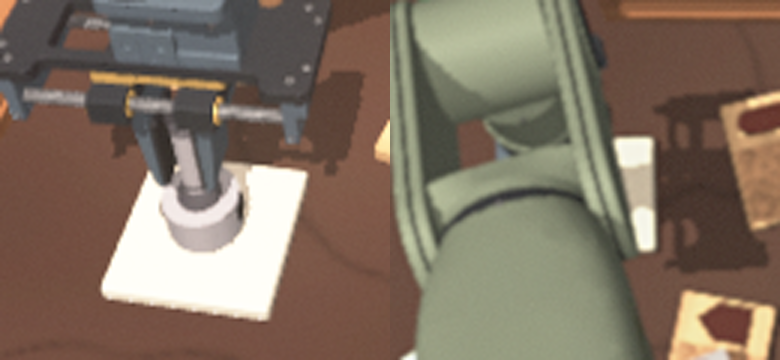

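The round punch hangs about 4 mm above the middle of the board (left crop, around (200,215)). I lower it, release, rise and go above the oblong punch.

Request:
{"op": "send_rows", "data": {
  "motion": [
    [0,0,-0.003,0,0,0,-1],
    [0,0,-0.005,0,0,0,-1],
    [0,0,-0.007,0,0,0,-1],
    [0,0,-0.008,0,0,0,-1],
    [0,0,-0.008,0,0,0,-1]
  ]
}}

```text
time_s: 7.05
ee_pos: [636.9, 203.5, 73.1]
ee_rot: [180.0, -0.0, 94.9]
force: [0.5, 0.8, -1.4]
gripper_width: 20.6
gripper_force: 25.0
```

Request:
{"op": "send_rows", "data": {
  "motion": [
    [0,0,0,0,0,0,-0.4],
    [0,0,0,0,0,0,0],
    [0,0,0,0,0,0,0.5],
    [0,0,0,0,0,0,0.5],
    [0,0,0,0,0,0,0.5],
    [0,0,0.04,0,0,0,0.5],
    [0,0,0.1,0,0,0,0.5],
    [0,0,0.16,0,0,0,0.5],
    [0,0,0.16,0,0,0,0.5],
    [0.002,-0.847,0.16,0,0,0,0.5],
    [0.002,-0.847,0.16,0,0,0,0.5],
    [0.002,-0.847,0.16,0,0,0,0.5],
    [0.002,-0.847,0.16,0,0,0,0.5],
    [0.002,-0.847,0.16,0,0,0,0.5],
    [0.002,-0.847,0.16,0,0,0,0.5],
    [0.002,-0.847,0.16,0,0,0,0.5],
    [0.002,-0.847,0.16,0,0,0,0.5],
    [0.002,-0.847,0.16,0,0,0,0.5],
    [0.002,-0.847,0.16,0,0,0,0.5]
  ]
}}

```text
time_s: 9.43
ee_pos: [637.7, -218.3, 152.5]
ee_rot: [-180.0, -0.0, 95.0]
force: [0.2, -0.6, 0.2]
gripper_width: 68.3
gripper_force: 0.0
```

```bash
python3 look.py 638 -220 c1; python3 - <<'E'
from h import *
for n in("top","side"):
    f=pickle.load(open(n+'.pkl','rb'));P=cloud(f)
    for z0,z1 in((117,130),(39,49)):
        for x,y in((637,203),(638,-220)):
            d=np.hypot(P[...,0]-x,P[...,1]-y);Q=P[(d<45)&(P[...,2]>z0)&(P[...,2]<z1)]
            if len(Q)>5:print(n,z0,x,y,len(Q),[np.round(a,1) for a in cv2.minAreaRect(Q[:,:2].astype('f4'))])
E
```

```text
[ 637.93543906 -218.46731885  152.90810959] [0.45406854 0.46994094 0.01820115]
top 117 637 203 52 [array([636.7, 201. ]), array([19.2, 18.9]), np.float64(5.5)]
top 39 637 203 158 [array([636. , 200.2]), array([45.8, 49.3]), np.float64(39.1)]
top 39 638 -220 94 [array([ 638.3, -204.4]), array([31.9, 30.5]), np.float64(84.4)]
side 117 637 203 105 [array([637.5, 205.1]), array([19.3, 20.5]), np.float64(66.3)]
side 117 638 -220 39 [array([ 639.7, -217.5]), array([18.8, 18.5]), np.float64(20.6)]
side 39 637 203 324 [array([636.8, 205.9]), array([49.3, 47.3]), np.float64(32.4)]
side 39 638 -220 107 [array([ 638.7, -217.4]), array([31.1, 69.7]), np.float64(4.0)]
```

View pics/c1.png

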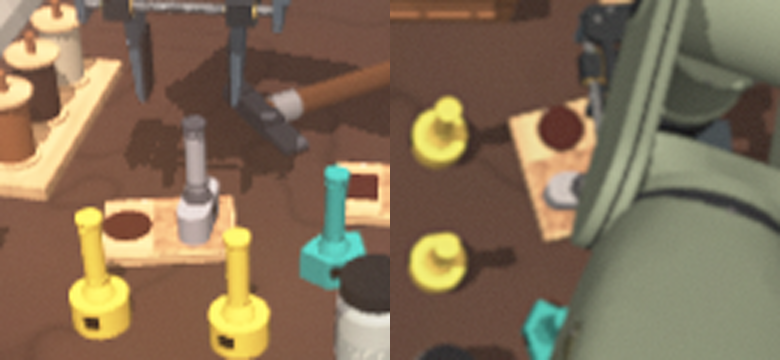

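The fingers are over the oblong grey punch (left crop, head at (195,125)), clear of the yellow ones. I grip and lift.

Request:
{"op": "send_rows", "data": {
  "motion": [
    [0,0,-0.05,0,0,0,0.5],
    [0,0,-0.1,0,0,0,0.5],
    [0,0,-0.14,0,0,0,0.5],
    [0,0,-0.16,0,0,0,0.5],
    [0,0,-0.16,0,0,0,0.5],
    [0,0,-0.16,0,0,0,0],
    [0,0,-0.16,0,0,0,-1],
    [0,0,-0.16,0,0,0,-1],
    [0,0,-0.16,0,0,0,-1],
    [0,0,-0.16,0,0,0,-1],
    [0,0,-0.16,0,0,0,-1],
    [0,0,-0.16,0,0,0,-1],
    [0,0,-0.155,0,0,0,-1],
    [0,0,-0.14,0,0,0,-1],
    [0,0,-0.06,0,0,0,-1],
    [0,0,0.03,0,0,0,-1],
    [0,0,0.12,0,0,0,-1],
    [0,0,0.12,0,0,0,-1]
  ]
}}

```text
time_s: 11.78
ee_pos: [639.9, -220.6, 217.9]
ee_rot: [179.5, 0.2, 94.9]
force: [0.1, -0.6, -3.4]
gripper_width: 20.3
gripper_force: 25.0
```

Request:
{"op": "send_rows", "data": {
  "motion": [
    [0.005,0.06,0,0,0,0,-1],
    [0.01,0.13,0,0,0,0.05,-1],
    [0.02,0.2,0,0,0,0.1,-1],
    [0.025,0.28,0,0,0,0.15,-1],
    [0.03,0.36,0,0,0,0.2,-1],
    [0.033,0.43,0,0,0,0.225,-1],
    [0.033,0.487,0,0,0,0.225,-1],
    [0.033,0.487,0,0,0,0.225,-1],
    [0.033,0.487,-0.05,0,0,0.225,-1],
    [0.033,0.487,-0.12,0,0,0.225,-1],
    [0.033,0.487,-0.18,0,0,0.225,-1],
    [0.033,0.487,-0.23,0,0,0.225,-1],
    [0.033,0.487,-0.26,0,0,0.225,-1],
    [0.033,0.487,-0.268,0,0,0.225,-1],
    [0.033,0.487,-0.272,0,0,0.225,-1],
    [0.033,0.487,-0.275,0,0,0.225,-1],
    [0.033,0.487,-0.278,0,0,0.225,-1],
    [0.033,0.487,-0.28,0,0,0.225,-1],
    [0.033,0.487,-0.28,0,0,0.225,-1]
  ]
}}

```text
time_s: 14.15
ee_pos: [654.6, 23.5, 73.5]
ee_rot: [179.9, 0.0, 108.4]
force: [-0.6, -1.0, -1.4]
gripper_width: 20.4
gripper_force: 25.0
```

```bash
python3 look.py 654 23 d1
```

```text
[654.61443315  23.42993937  73.42462987] [ 0.71671356  0.00990246 -1.77454074]
```

View pics/d1.png

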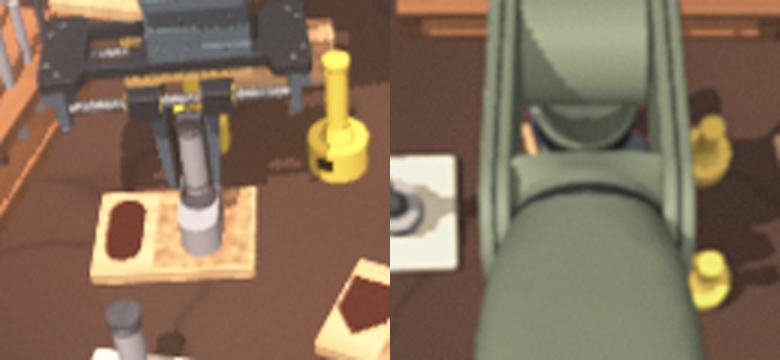

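The oblong punch stands on the oblong rest's cork, in line with its sample. I release it and fetch the round punch from the board.

Request:
{"op": "send_rows", "data": {
  "motion": [
    [0,0,0,0,0,0,-0.4],
    [0,0,0,0,0,0,0],
    [0,0,0,0,0,0,0.5],
    [0,0,0,0,0,0,0.5],
    [0,0,0,0,0,0,0.5],
    [0,0,0.06,0,0,0,0.5],
    [0,0,0.16,0,0,0,0.5],
    [0,0,0.16,0,0,0,0.5],
    [-0.01,0.12,0.16,0,0,0,0.5],
    [-0.02,0.24,0.16,0,0,0,0.5],
    [-0.035,0.36,0.16,0,0,0,0.5],
    [-0.035,0.36,0.16,0,0,0,0.5],
    [-0.035,0.36,0.16,0,0,0,0.5],
    [-0.035,0.36,0.1,0,0,0,0.5],
    [-0.035,0.36,0.04,0,0,0,0.5],
    [-0.035,0.36,0,0,0,0,0.5],
    [-0.035,0.36,0,0,0,0,0.5]
  ]
}}

```text
time_s: 16.38
ee_pos: [635.8, 201.3, 71.0]
ee_rot: [-179.7, 0.0, 108.2]
force: [-0.2, -0.4, 0.2]
gripper_width: 68.3
gripper_force: 0.0
```

Request:
{"op": "send_rows", "data": {
  "motion": [
    [0,0,0,0,0,0,0],
    [0,0,0,0,0,0,-1],
    [0,0,0,0,0,0,-1],
    [0,0,0,0,0,0,-1],
    [0,0,0,0,0,0,-1],
    [0,0,0,0,0,0,-1],
    [0,0,0,0,0,0,-1],
    [0,0,0.005,0,0,0,-1],
    [0,0,0.03,0,0,0,-1],
    [0,0,0.11,0,0,0,-1],
    [0,0,0.19,0,0,0,-1],
    [0,0,0.28,0,0,0,-1],
    [0,0,0.28,0,0,0,-1]
  ]
}}

```text
time_s: 18.0
ee_pos: [639.1, 204.3, 218.1]
ee_rot: [179.4, 0.0, 108.4]
force: [0.5, 0.4, -3.2]
gripper_width: 20.3
gripper_force: 25.0
```

Request:
{"op": "send_rows", "data": {
  "motion": [
    [0,-0.06,0,0,0,0,-1],
    [0,-0.15,0,0,0,0,-1],
    [0,-0.25,0,0,0,0,-1],
    [0.01,-0.35,0,0,0,0,-1],
    [0.01,-0.45,0,0,0,0,-1],
    [0.01,-0.55,0,0,0,0,-1],
    [0.015,-0.65,0,0,0,0,-1],
    [0.015,-0.75,0,0,0,0,-1],
    [0.015,-0.82,0,0,0,0,-1],
    [0.015,-0.848,0,0,0,0,-1],
    [0.015,-0.848,0,0,0,0,-1],
    [0.015,-0.848,-0.1,0,0,0,-1],
    [0.015,-0.848,-0.19,0,0,0,-1],
    [0.015,-0.848,-0.24,0,0,0,-1],
    [0.015,-0.848,-0.262,0,0,0,-1],
    [0.015,-0.848,-0.27,0,0,0,-1],
    [0.015,-0.848,-0.274,0,0,0,-1],
    [0.015,-0.848,-0.277,0,0,0,-1],
    [0.015,-0.848,-0.279,0,0,0,-1],
    [0.015,-0.848,-0.28,0,0,0,-1]
  ]
}}

```text
time_s: 20.5
ee_pos: [644.4, -220.6, 73.3]
ee_rot: [180.0, 0.0, 108.3]
force: [0.2, -1.0, -4.5]
gripper_width: 20.3
gripper_force: 25.0
```

```bash
python3 look.py 644 -220 e1
```

```text
[ 644.39012377 -220.60619523   73.2049082 ] [ 1.10625206 -0.42706147 -2.71820162]
```

View pics/e1.png

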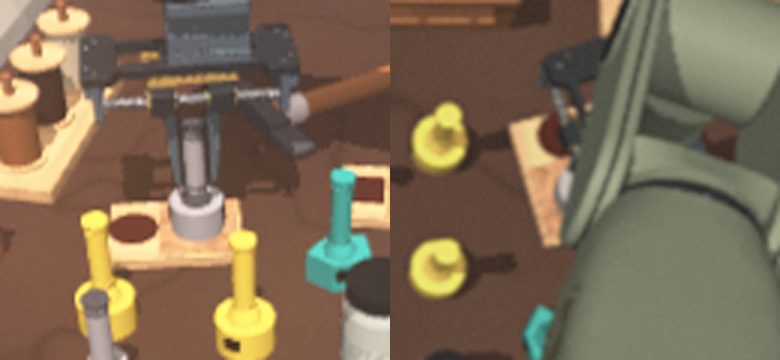

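The round punch is on the round rest (skirt at (197,212), left crop). I lower it 1 mm more, release, then go above the square punch.

Request:
{"op": "send_rows", "data": {
  "motion": [
    [0,0,-0.001,0,0,0,-1],
    [0,0,-0.002,0,0,0,-1],
    [0,0,-0.002,0,0,0,-0.4],
    [0,0,-0.002,0,0,0,0],
    [0,0,-0.002,0,0,0,0.5],
    [0,0,-0.002,0,0,0,0.5],
    [0,0,0,0,0,0,0.5],
    [0,0,0.06,0,0,0,0.5],
    [0,0,0.16,0,0,0,0.5],
    [0,0,0.16,0,0,0,0.5],
    [-0.372,0.624,0.16,0,0,0,0.5],
    [-0.372,0.624,0.16,0,0,0,0.5],
    [-0.372,0.624,0.16,0,0,0,0.5],
    [-0.372,0.624,0.16,0,0,0,0.5],
    [-0.372,0.624,0.16,0,0,0,0.5],
    [-0.372,0.624,0.16,0,0,0,0.5],
    [-0.372,0.624,0.16,0,0,0,0.5],
    [-0.372,0.624,0.16,0,0,0,0.5],
    [-0.372,0.624,0.16,0,0,0,0.5]
  ]
}}

```text
time_s: 22.98
ee_pos: [459.0, 90.6, 152.8]
ee_rot: [180.0, 0.0, 108.3]
force: [0.5, 0.0, 0.0]
gripper_width: 68.4
gripper_force: 0.0
```

```bash
cat > chk.py <<'E'
from workcell import env, eyes
from h import *
T={'oblong':(654.4,23.5),'round':(644.5,-220.5),'strap':(454.2,90.8),'square':(440.1,-313.2),'board':(637,203.5),'jar':(465,-90)}
for n in("top","side"):
    f=eyes.grab_frame(n); pickle.dump(f,open(n+'.pkl','wb'));P=cloud(f)
    for r,(x,y) in T.items():
        for z0,z1 in((117,130),(39,49)):
            d=np.hypot(P[...,0]-x,P[...,1]-y);Q=P[(d<50)&(P[...,2]>z0)&(P[...,2]<z1)]
            if len(Q)>15:print(n,r,(x,y),z0,len(Q),[np.round(a,1) for a in cv2.minAreaRect(Q[:,:2].astype('f4'))])
print(env.state()['ee_pos'],env.state()['time_s'])
E
python3 chk.py
```

```text
top oblong (654.4, 23.5) 117 54 [array([656.3,  19.5]), array([21.1, 18.2]), np.float64(0.2)]
top oblong (654.4, 23.5) 39 166 [array([656.2,  19.7]), array([30.7, 68.5]), np.float64(15.1)]
top round (644.5, -220.5) 117 56 [array([ 645. , -221.9]), array([19.4, 19.9]), np.float64(67.3)]
top round (644.5, -220.5) 39 163 [array([ 644.1, -220.7]), array([49.2, 46.3]), np.float64(44.8)]
top square (440.1, -313.2) 117 60 [array([ 438.4, -309. ]), array([20.2, 19.3]), np.float64(39.6)]
top square (440.1, -313.2) 39 151 [array([ 437.6, -307.7]), array([41.6, 55.4]), np.float64(23.1)]
side oblong (654.4, 23.5) 117 61 [array([656. ,  22.9]), array([20. , 19.9]), np.float64(40.6)]
side oblong (654.4, 23.5) 39 166 [array([656.4,  24.4]), array([29.6, 69.3]), np.float64(16.7)]
side round (644.5, -220.5) 117 37 [array([ 645.5, -217.8]), array([19. , 18.6]), np.float64(21.9)]
side round (644.5, -220.5) 39 77 [array([ 656.7, -211.7]), array([24.8, 50.4]), np.float64(37.6)]
side strap (454.2, 90.8) 117 82 [array([457.7,  93.4]), array([19.4, 22. ]), np.float64(8.3)]
side strap (454.2, 90.8) 39 302 [array([458.2,  93.4]), array([47. , 48.3]), np.float64(22.9)]
side jar (465, -90) 39 63 [array([463.4, -60.2]), array([15., 49.]), np.float64(83.8)]
[458.83790619  90.61324161 152.7450263 ] 23.075
```

Both first placements are within 3 mm and 2°. Now the square punch.

Request:
{"op": "send_rows", "data": {
  "motion": [
    [0,0,-0.05,0,0,0,0.5],
    [0,0,-0.1,0,0,0,0.5],
    [0,0,-0.14,0,0,0,0.5],
    [0,0,-0.16,0,0,0,0.5],
    [0,0,-0.16,0,0,0,0.5],
    [0,0,-0.16,0,0,0,0],
    [0,0,-0.16,0,0,0,-1],
    [0,0,-0.16,0,0,0,-1],
    [0,0,-0.16,0,0,0,-1],
    [0,0,-0.16,0,0,0,-1],
    [0,0,-0.16,0,0,0,-1],
    [0,0,-0.16,0,0,0,-1],
    [0,0,-0.155,0,0,0,-1],
    [0,0,-0.14,0,0,0,-1],
    [0,0,-0.06,0,0,0,-1],
    [0,0,0.03,0,0,0,-1],
    [0,0,0.12,0,0,0,-1],
    [0,0,0.12,0,0,0,-1]
  ]
}}

```text
time_s: 25.32
ee_pos: [460.7, 92.0, 216.5]
ee_rot: [179.5, 0.1, 108.4]
force: [0.7, -0.0, -5.3]
gripper_width: 20.2
gripper_force: 25.0
```

Request:
{"op": "send_rows", "data": {
  "motion": [
    [0.05,0.03,0,0,0,0,-1],
    [0.12,0.075,0,0,0,0,-1],
    [0.2,0.125,0,0,0,0,-1],
    [0.28,0.175,0,0,0,0,-1],
    [0.34,0.21,0,0,0,0,-1],
    [0.357,0.224,0,0,0,0,-1],
    [0.357,0.224,0,0,0,0,-1],
    [0.357,0.224,-0.08,0,0,0,-1],
    [0.357,0.224,-0.16,0,0,0,-1],
    [0.357,0.224,-0.22,0,0,0,-1],
    [0.357,0.224,-0.255,0,0,0,-1],
    [0.357,0.224,-0.268,0,0,0,-1],
    [0.357,0.224,-0.273,0,0,0,-1],
    [0.357,0.224,-0.276,0,0,0,-1],
    [0.357,0.224,-0.278,0,0,0,-1],
    [0.357,0.224,-0.28,0,0,0,-1],
    [0.357,0.224,-0.282,0,0,0,-1],
    [0.357,0.224,-0.282,0,0,0,-1]
  ]
}}

```text
time_s: 27.58
ee_pos: [637.2, 203.7, 73.1]
ee_rot: [179.9, -0.0, 108.4]
force: [-1.1, -0.1, 2.4]
gripper_width: 20.7
gripper_force: 25.0
```

Request:
{"op": "send_rows", "data": {
  "motion": [
    [0,0,0,0,0,0,-0.4],
    [0,0,0,0,0,0,0],
    [0,0,0,0,0,0,0.5],
    [0,0,0,0,0,0,0.5],
    [0,0,0.06,0,0,0,0.5],
    [0,0,0.162,0,0,0,0.5],
    [0,0,0.162,0,0,0,0.5],
    [-0.397,-1,0.162,0,0,0,0.5],
    [-0.397,-1,0.162,0,0,0,0.5],
    [-0.397,-1,0.162,0,0,0,0.5],
    [-0.397,-1,0.162,0,0,0,0.5],
    [-0.397,-1,0.162,0,0,0,0.5],
    [-0.397,-1,0.162,0,0,0,0.5],
    [-0.397,-1,0.162,0,0,0,0.5],
    [-0.397,-1,0.162,0,0,0,0.5],
    [-0.397,-1,0.162,0,0,0,0.5],
    [-0.397,-1,0.162,0,0,0,0.5],
    [-0.397,-1,0.162,0,0,0,0.5],
    [-0.397,-1,0.162,0,0,0,0.5]
  ]
}}

```text
time_s: 29.95
ee_pos: [438.6, -295.3, 152.7]
ee_rot: [-180.0, -0.0, 108.4]
force: [-0.8, -0.4, 0.6]
gripper_width: 68.7
gripper_force: 0.0
```

```bash
python3 chk.py | egrep 'board|square|strap|\['
```

```text
top oblong (654.4, 23.5) 117 55 [array([655.9,  19.5]), array([21.6, 18.2]), np.float64(0.1)]
top oblong (654.4, 23.5) 39 173 [array([656. ,  19.6]), array([30.5, 68.3]), np.float64(14.2)]
top round (644.5, -220.5) 117 55 [array([ 645.3, -221.5]), array([18.8, 19.5]), np.float64(66.2)]
top round (644.5, -220.5) 39 170 [array([ 644.3, -221. ]), array([49.1, 45.7]), np.float64(45.7)]
top square (440.1, -313.2) 117 27 [array([ 440. , -308.3]), array([17.6, 19.3]), np.float64(1.1)]
top square (440.1, -313.2) 39 135 [array([ 436.8, -306. ]), array([39.4, 50. ]), np.float64(26.0)]
top board (637, 203.5) 117 54 [array([637.3, 201.2]), array([19.9, 18.2]), np.float64(3.4)]
top board (637, 203.5) 39 179 [array([636.7, 201.6]), array([48.4, 45.9]), np.float64(21.6)]
side oblong (654.4, 23.5) 117 63 [array([656.2,  24.1]), array([19.2, 21. ]), np.float64(70.3)]
side oblong (654.4, 23.5) 39 172 [array([656.1,  25.3]), array([29.7, 66.8]), np.float64(15.8)]
side round (644.5, -220.5) 117 37 [array([ 645.1, -218. ]), array([18.7, 16.8]), np.float64(2.3)]
side round (644.5, -220.5) 39 120 [array([ 646.8, -217.5]), array([47.3, 49.6]), np.float64(13.8)]
side square (440.1, -313.2) 117 33 [array([ 439., -304.]), array([18.8, 18.1]), np.float64(19.6)]
side square (440.1, -313.2) 39 103 [array([ 439.8, -306.2]), array([41.5, 52.2]), np.float64(24.9)]
side board (637, 203.5) 117 101 [array([637.3, 205.1]), array([19.5, 21.4]), np.float64(19.4)]
side board (637, 203.5) 39 365 [array([637.1, 205.4]), array([45.8, 48.2]), np.float64(21.5)]
side jar (465, -90) 39 77 [array([456.7, -63.8]), array([57.9, 22. ]), np.float64(8.9)]
[ 438.73229855 -295.43035971  152.90927233] 30.05
```

The square punch is parked on the board. Next I take the strap punch, with an 11 mm correction in y.

Request:
{"op": "send_rows", "data": {
  "motion": [
    [0,-0.021,0,0,0,0,0.5],
    [0,-0.021,0,0,0,0,0.5],
    [0,-0.021,-0.05,0,0,0,0.5],
    [0,-0.021,-0.1,0,0,0,0.5],
    [0,-0.021,-0.14,0,0,0,0.5],
    [0,-0.021,-0.16,0,0,0,0.5],
    [0,-0.021,-0.16,0,0,0,0],
    [0,-0.021,-0.16,0,0,0,-1],
    [0,-0.021,-0.16,0,0,0,-1],
    [0,-0.021,-0.16,0,0,0,-1],
    [0,-0.021,-0.16,0,0,0,-1],
    [0,-0.021,-0.16,0,0,0,-1],
    [0,-0.021,-0.16,0,0,0,-1],
    [0,-0.021,-0.155,0,0,0,-1],
    [0,-0.021,-0.14,0,0,0,-1],
    [0,-0.021,-0.06,0,0,0,-1],
    [0,-0.021,0.03,0,0,0,-1],
    [0,-0.021,0.12,0,0,0,-1],
    [0,-0.021,0.12,0,0,0,-1]
  ]
}}

```text
time_s: 32.42
ee_pos: [440.1, -308.1, 216.6]
ee_rot: [179.7, 0.4, 108.4]
force: [-0.1, -0.2, -4.8]
gripper_width: 20.5
gripper_force: 25.0
```

Request:
{"op": "send_rows", "data": {
  "motion": [
    [0,0.06,0,0,0,-0.07,-1],
    [0.005,0.15,0,0,0,-0.14,-1],
    [0.01,0.25,0,0,0,-0.21,-1],
    [0.015,0.35,0,0,0,-0.28,-1],
    [0.02,0.45,0,0,0,-0.35,-1],
    [0.025,0.55,0,0,0,-0.42,-1],
    [0.03,0.65,0,0,0,-0.5,-1],
    [0.031,0.75,0,0,0,-0.57,-1],
    [0.031,0.796,0,0,0,-0.625,-1],
    [0.031,0.796,0,0,0,-0.625,-1],
    [0.031,0.796,-0.06,0,0,-0.625,-1],
    [0.031,0.796,-0.15,0,0,-0.625,-1],
    [0.031,0.796,-0.22,0,0,-0.625,-1],
    [0.031,0.796,-0.255,0,0,-0.625,-1],
    [0.031,0.796,-0.268,0,0,-0.625,-1],
    [0.031,0.796,-0.274,0,0,-0.625,-1],
    [0.031,0.796,-0.277,0,0,-0.625,-1],
    [0.031,0.796,-0.279,0,0,-0.625,-1],
    [0.031,0.796,-0.28,0,0,-0.625,-1],
    [0.031,0.796,-0.281,0,0,-0.625,-1]
  ]
}}

```text
time_s: 34.92
ee_pos: [454.4, 91.0, 73.4]
ee_rot: [179.9, -0.0, 70.9]
force: [-0.8, -1.5, 6.4]
gripper_width: 20.7
gripper_force: 25.0
```

```bash
python3 look.py 454 90 f1
```

```text
[454.45704448  91.05320138  73.43128716] [-2.17368036 -1.1320198   4.86093857]
```

View pics/f1.png

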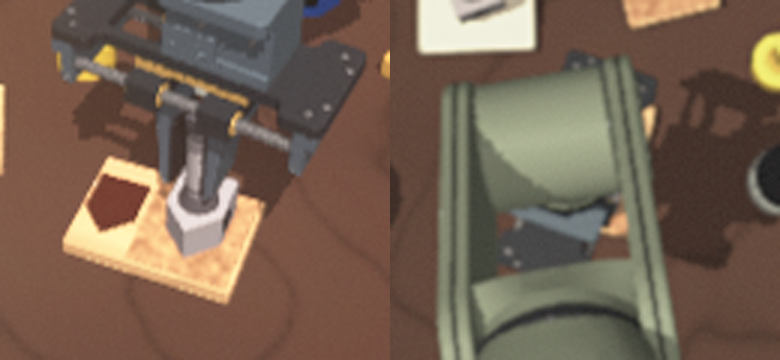

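The strap punch stands on the strap rest (skirt at (200,215)), parallel to its sample. I release it and go to the square punch on the board.

Request:
{"op": "send_rows", "data": {
  "motion": [
    [0,0,0,0,0,0,-0.4],
    [0,0,0,0,0,0,0],
    [0,0,0,0,0,0,0.5],
    [0,0,0,0,0,0,0.5],
    [0,0,0.06,0,0,0,0.5],
    [0,0,0.162,0,0,0,0.5],
    [0,0,0.162,0,0,0,0.5],
    [0.1,0.06,0.162,0,0,0,0.5],
    [0.2,0.12,0.162,0,0,0,0.5],
    [0.3,0.18,0.162,0,0,0,0.5],
    [0.366,0.225,0.162,0,0,0,0.5],
    [0.366,0.225,0.162,0,0,0,0.5],
    [0.366,0.225,0.162,0,0,0,0.5],
    [0.366,0.225,0.1,0,0,0,0.5],
    [0.366,0.225,0.04,0,0,0,0.5],
    [0.366,0.225,0.001,0,0,0,0.5],
    [0.366,0.225,0.001,0,0,0,0.5]
  ]
}}

```text
time_s: 37.15
ee_pos: [634.5, 202.3, 71.6]
ee_rot: [-179.8, 0.2, 70.8]
force: [0.1, 0.8, 0.1]
gripper_width: 68.4
gripper_force: 0.0
```

Request:
{"op": "send_rows", "data": {
  "motion": [
    [0,0,0,0,0,0,0],
    [0,0,0,0,0,0,-1],
    [0,0,0,0,0,0,-1],
    [0,0,0,0,0,0,-1],
    [0,0,0,0,0,0,-1],
    [0,0,0,0,0,0,-1],
    [0,0,0,0,0,0,-1],
    [0,0,0.005,0,0,0,-1],
    [0,0,0.03,0,0,0,-1],
    [0,0,0.11,0,0,0,-1],
    [0,0,0.19,0,0,0,-1],
    [0,0,0.28,0,0,0,-1],
    [0,0,0.28,0,0,0,-1]
  ]
}}

```text
time_s: 38.78
ee_pos: [639.0, 204.1, 218.0]
ee_rot: [179.5, -0.3, 70.9]
force: [0.5, 1.2, -4.7]
gripper_width: 20.6
gripper_force: 25.0
```

Request:
{"op": "send_rows", "data": {
  "motion": [
    [-0.02,-0.05,0,0,0,0,-1],
    [-0.06,-0.14,0,0,0,0,-1],
    [-0.1,-0.24,0,0,0,-0.05,-1],
    [-0.14,-0.34,0,0,0,-0.1,-1],
    [-0.18,-0.44,0,0,0,-0.15,-1],
    [-0.22,-0.54,0,0,0,-0.2,-1],
    [-0.26,-0.64,0,0,0,-0.25,-1],
    [-0.3,-0.74,0,0,0,-0.28,-1],
    [-0.34,-0.84,0,0,0,-0.28,-1],
    [-0.38,-0.94,0,0,0,-0.28,-1],
    [-0.394,-1,0,0,0,-0.28,-1],
    [-0.394,-1,0,0,0,-0.28,-1]
  ]
}}

```text
time_s: 40.28
ee_pos: [438.1, -298.1, 211.2]
ee_rot: [-179.8, 0.1, 53.9]
force: [-0.1, -0.5, -4.8]
gripper_width: 20.8
gripper_force: 25.0
```

Request:
{"op": "send_rows", "data": {
  "motion": [
    [0,-0.033,0,0,0,0,-1],
    [0,-0.033,0,0,0,0,-1],
    [0,-0.033,-0.08,0,0,0,-1],
    [0,-0.033,-0.16,0,0,0,-1],
    [0,-0.033,-0.22,0,0,0,-1],
    [0,-0.033,-0.255,0,0,0,-1],
    [0,-0.033,-0.268,0,0,0,-1],
    [0,-0.033,-0.273,0,0,0,-1],
    [0,-0.033,-0.276,0,0,0,-1],
    [0,-0.033,-0.278,0,0,0,-1],
    [0,-0.033,-0.28,0,0,0,-1],
    [0,-0.033,-0.281,0,0,0,-1],
    [0,-0.033,-0.281,0,0,0,-1]
  ]
}}

```text
time_s: 41.9
ee_pos: [440.2, -313.6, 73.5]
ee_rot: [179.9, 0.0, 54.1]
force: [-1.5, -0.9, 4.3]
gripper_width: 20.5
gripper_force: 25.0
```

```bash
python3 look.py 440 -313 g1
```

```text
[ 440.24679185 -313.62404997   73.42393943] [-2.58338043 -1.97004287  4.59504765]
```

View pics/g1.png

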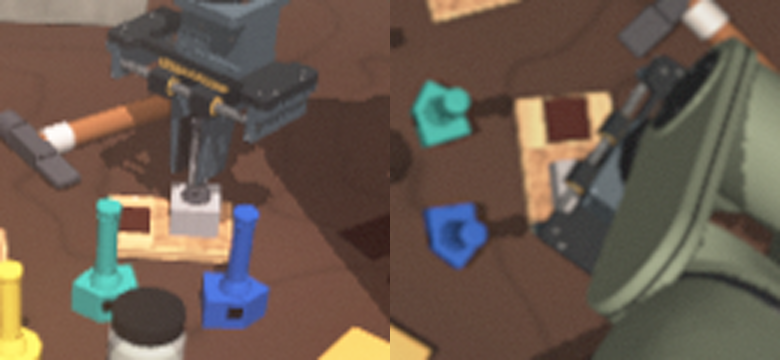

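The square punch stands on the square rest, parallel to its sample, at (197,210) in the left crop. I release it, rise and move clear for the final check.

Request:
{"op": "send_rows", "data": {
  "motion": [
    [0,0,0,0,0,0,-0.4],
    [0,0,0,0,0,0,0],
    [0,0,0,0,0,0,0.5],
    [0,0,0,0,0,0,0.5],
    [0,0,0.06,0,0,0,0.5],
    [0,0,0.16,0,0,0,0.5],
    [0,0,0.28,0,0,0,0.5],
    [0,0,0.28,0,0,0,0.5],
    [-0.2,-0.1,0.28,0,0,0,0.5],
    [-0.3,-0.15,0.28,0,0,0,0.5],
    [-0.3,-0.15,0.28,0,0,0,0.5],
    [-0.3,-0.15,0.28,0,0,0,0.5],
    [-0.3,-0.15,0.28,0,0,0,0.5],
    [-0.3,-0.15,0.28,0,0,0,0.5]
  ]
}}

```text
time_s: 43.75
ee_pos: [290.7, -387.4, 212.1]
ee_rot: [-180.0, -0.0, 54.1]
force: [-0.1, -0.0, -0.2]
gripper_width: 68.3
gripper_force: 0.0
```

```bash
python3 chk.py; python3 - <<'E'
import pickle,cv2
f=pickle.load(open('top.pkl','rb')); cv2.imwrite('pics/end.png',cv2.resize(f["pixels"][100:270,160:440,::-1],(784,476),interpolation=2))
E
```

```text
top oblong (654.4, 23.5) 117 55 [array([656.2,  19.5]), array([21.5, 18.2]), np.float64(0.3)]
top oblong (654.4, 23.5) 39 169 [array([656. ,  19.6]), array([30.8, 68.2]), np.float64(13.7)]
top round (644.5, -220.5) 117 55 [array([ 644.7, -222. ]), array([19.7, 20.6]), np.float64(64.1)]
top round (644.5, -220.5) 39 164 [array([ 644.3, -221.1]), array([49.2, 46.5]), np.float64(46.8)]
top strap (454.2, 90.8) 117 58 [array([452. ,  86.9]), array([20.2, 17.8]), np.float64(1.1)]
top strap (454.2, 90.8) 39 165 [array([452.4,  88.1]), array([55.3, 42.1]), np.float64(79.5)]
top square (440.1, -313.2) 117 61 [array([ 438.6, -315.2]), array([18.9, 19.9]), np.float64(72.6)]
top square (440.1, -313.2) 39 203 [array([ 438.9, -315. ]), array([45.9, 46.9]), np.float64(4.1)]
side oblong (654.4, 23.5) 117 62 [array([656.4,  23.3]), array([19.9, 20.7]), np.float64(39.9)]
side oblong (654.4, 23.5) 39 176 [array([656.4,  24.5]), array([29.7, 69.5]), np.float64(16.7)]
side round (644.5, -220.5) 117 36 [array([ 645.3, -217.6]), array([18.8, 19.2]), np.float64(8.3)]
side round (644.5, -220.5) 39 121 [array([ 646.6, -217.3]), array([47.1, 47.4]), np.float64(14.0)]
side strap (454.2, 90.8) 117 84 [array([453.6,  89.5]), array([20.2, 21.4]), np.float64(41.7)]
side strap (454.2, 90.8) 39 241 [array([453. ,  90.9]), array([57.9, 41.8]), np.float64(79.6)]
side square (440.1, -313.2) 117 34 [array([ 439.7, -311.8]), array([19. , 20.5]), np.float64(6.5)]
side square (440.1, -313.2) 39 123 [array([ 440.2, -311.7]), array([43.5, 48.9]), np.float64(6.2)]
side jar (465, -90) 39 79 [array([456.4, -62.9]), array([57.8, 20.1]), np.float64(10.3)]
[ 290.6988486  -387.47124367  212.23353399] 43.85
```

View pics/end.png

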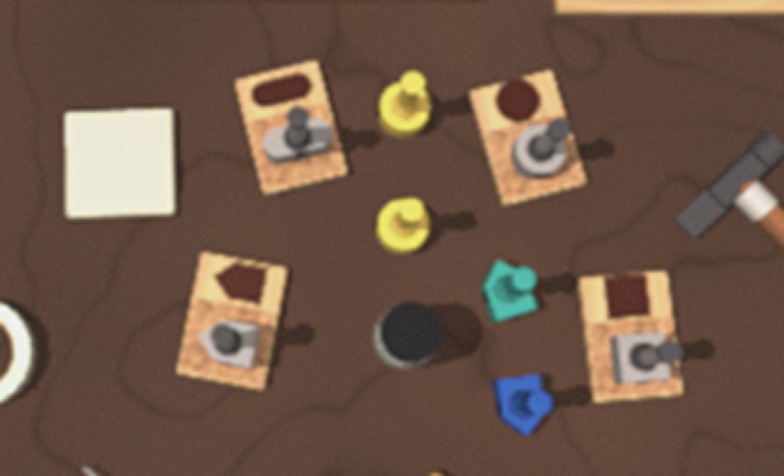

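All four punches stand centred (within about 4 mm) and in line on their own rests. The board at (120,163) is empty, and the jar at (410,333) has not been moved.

```bash
python3 -c "
from workcell import env
print(env.job_done())"
```

```text
the job is handed in; nothing more can be done
None
```

The job is handed in: by the last camera check, each punch stands on its own rest, upright, within about 4 mm of the cork's middle and in line, the board is empty and the jar is where it was; the hand-in call returned no verdict.

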